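# Load the second coupon of a butt-weld tacking jig under its hold-down spring

## Task

The second steel coupon has been dropped into the tail end of the welding jig's slot. Lay the fingertips on its top near the tail, press down hard so that it goes with them, and slide it along the slot under the leaf spring until its bevelled nose is fully home against the copper spacer blade; then take the hand away. Do not lift the coupon out of the slot, and leave the other things on the table alone.

Things in the scene. Friction and masses are not known exactly. Their poses are not given: they have to be found in the camera images.
- jig: Jig fixed to the table. Origin on the table surface; x = feed direction, from the slot's tail end to the spacer blade; z up. Base plate 420 x 140 x 12 mm (x -177 to 243 mm). Two rails make a slot 53 mm wide along x, centred on y = 0; floor z = 12 mm, rail tops z = 18.5 mm. A cross wall as low at x -166 to -154 mm closes its tail end. Oiled: the coupon slides on it with friction about 0.15.
- coupon: Loose flat steel bar, 130 (x) x 50 (y) x 8 (z) mm, about 0.4 kg, in the jig's slot, its x along the jig's x. Origin: centre of the underside. Nose at +65 mm, top edge bevelled 3.5 mm back above a 2 mm land; square tail at -65 mm. Its top is 1.5 mm above the rails. At the start the nose is 11 to 20 mm short of jig x = 0, the tail 3 to 13 mm from the cross wall. It travels about 100 mm.
- coupon_nose (a point): Centre of the lower edge of the coupon's nose (on the slot floor). Must end within 2 mm of the spacer blade's face.
- coupon_tail_top (a point): Centre of the top edge of the coupon's tail. The top's tail half (to 47 mm from this edge) is dry and grit-blasted, friction about 0.8; ahead of that it is oiled and slippery. Good place for the fingertips: 20 mm ahead of this point; at home they are then 25 mm short of the spring's lip. Pressed with about 12 to 20 N they drag the coupon under the spring; lighter, they slip.
- spacer_face (a point): Centre of the copper spacer blade's face that the nose comes up against: jig x = 85 mm, 8 mm above the slot floor. The blade is 3 mm thick, stands across the slot and reaches z = 28 mm. Beyond it a first coupon, fixed, already lies under its own spring. Two bridges, 95 mm in y, 18 mm in x, cross the slot at x = 59 and 114 mm, tops (screw heads) at z = 50 mm.
- leaf (a joint): Lift angle (rad) of the loose coupon's leaf spring, a strip 30 mm wide and 2 mm thick clamped under the nearer bridge at jig x = 57 mm and reaching back towards the tail end. 0 = at rest; about 0.1 when it lies on the coupon's top, pressing with about 5 N. The coupon's nose wedges it up.
- leaf_lip (a point): Middle of the free, upturned lead-in edge of that leaf spring, at rest at about jig x = 0, 12 mm above the slot floor; the lip slopes down towards +x to the bend.
- leaf_bend (a point): Middle of the underside of the spring's bend, its lowest line, at rest at about jig x = 17 mm, 4 mm above the slot floor.
- spare_coupon: Bystander: another coupon of the same size lying on the table beside the jig. Leave alone.
- magnet_square: Bystander: red triangular welding magnet, about 75 x 75 x 22 mm, beside the jig. Leave alone.
- pin_spanner: Bystander: flat spanner, 150 mm long, beside the jig. Leave alone.
- grinding_disc: Bystander: grinding wheel, 115 mm across, 11 mm thick. Leave alone.
- flap_disc: Bystander: flap disc, 115 mm across, 13 mm thick. Leave alone.
- wire_brush: Bystander: wire brush, 250 mm long. Leave alone.
Things that resemble listed ones, but are neither listed nor needed, are in the scene too. Leave any blue, brown or turquoise look-alike of the coupon alone.

How it is judged:
By the outcome, as a careful person would: the job done as asked, in the order asked, and still so for the second after the job is handed in, with the robot touching nothing.
It also fails if it takes over 45 s, if anything falls off the work surface, if the arm or the gripper's body presses on something with over 40 N, if the wrist force passes 120 N, or if a joint passes its speed limit or range.

## Robot

A 7-joint arm with a two-finger parallel gripper is mounted at the origin on the work surface. World frame = base frame: x ahead of the robot, y to its left, z up, the work surface at z = 0. Lengths are in m, angles in degrees, forces in N, time in s.
With the tool pointing down it reaches from about 0.4 to 0.875 m from the base axis. Payload 19.3 kg.
Tool frame: the origin (TCP) lies between the finger pads; the fingertips stand manip.tip_reach ahead of it and the grasp point (between the pads) lies 2 mm behind it (manip.tip_reach is the distance from the TCP to the fingertips, in m); x points along the fingers, z is the direction in which the jaws open and shut, and the axes are right-handed (so a half turn about x gives the same grasp; the last joint's range is limited). The gripper opens to 85 mm and grips with 20 to 120 N. Pads are 22 mm wide; open, the fingers measure 114 mm over their backs; the gripper's body (76 mm by 85 mm) begins 54 mm behind the grasp point. The pads swing forward as they close: fully open they stand 13 mm farther back than shut.
Start: joints at [70.233, 29.874, -2.08, 91.645, 1.215, 58.505, -6.463], TCP at [0.17, -0.602, 0.248] pointing down, gripper open.
Joint ranges: [-166.77, 166.77], [-17.47, 122.26], [-85.68, 81.53], [9.62, 139.38], [-72.42, 252.41], [9.2, 110.78], [-144.41, 144.41]. Speed limits (degrees/s): [108.29, 108.29, 136.94, 136.94, 172.46, 172.46, 172.46].

## Interface

Orientations are given as a 3x3 rotation matrix whose columns are the frame's x, y, z axes.
In Python, from workcell import manip gives the robot as it stands. The module is installed in compiled form; this text tells all that it offers.
- The arm moves only by the tool play_rows, never from a script. Its argument "rows" is a list of rows, each an object with "slide": the shift along the tool's x, y, z in cm, a list of three; "roll": the turn about the tool's x in degrees; "claw": the closure in counts, from 0 (fully open) to 255 (shut). In form: [{"slide": [x, y, z], "roll": roll, "claw": claw}, ...]. A call has 1 to 10 rows; each row shifts and turns the pose as measured when the row begins, along the tool's axes as they then stand; what a row does not reach is not made up. A row lasts 1/12 s, in which the tool goes at most 41.7 mm and 7.16 degrees, less where a joint would pass 70% of its speed; a pose out of reach is approached as far as the arm can. A call is refused whole if a number of a shift passes 4.17 or a number of a turn 7.16, either way. A call with a gripper value outside its range is refused whole. The fingers move at their own pace and stop on an object; the grip force is fixed at half the most. Time passes only in rows, so rows that do not move let the fingers close. It gives the time, the measured TCP pose, the force and the opening at its end, in the units of the state.
- manip.observe(): the state, without advancing time (a new reading comes with each control period).
- manip.read_camera(name): name is "scene" or "top"; returns the picture (384x512x3 uint8, blue, green, red); there is no depth.
- manip.calibration(name): a dict with "vertical_fov" (degrees; the focal length in pixels is half the picture's height over the tangent of half this angle, whatever the lens; pixels are square), "cx", "cy" (the principal point, pixels), "T" (4x4, takes a point from camera to world coordinates). Camera axes: x right, y down, z forward; pixel columns grow to the right and rows downward; lengths in m; the calibration is good to about 2 mm. A picture is of the moment at which its call begins. calibration takes no time and is no camera call.
- manip.finish_job(): hands the job in, once; it reports no verdict.
The state is a dict: "time": time; "joints": joint angles; "joint_vel": joint speeds; "joint_efforts": joint torques, N m; "position": TCP position; "orientation": TCP orientation; "contact_force": force on the tool from outside, world axes, zero at the start; "torque": the same for the moment, N m; "finger_gap": opening from 0.0 (shut) to 1.0 (fully open).
Only numpy, scipy, OpenCV 4.12 (cv2) and the standard library are available. Lean on these libraries where they do the work, as an engineer would, in place of code of your own. Each camera call takes 0.05 s, during which the arm holds its last target.

## Working session

There is one attempt and no reset: what is moved stays moved. The work goes in short steps, Python scripts to look and compute and a tool call to move; the robot and the scene stay as the last step left them, time stands still between calls to the robot, and variables do not carry over. Pictures are saved under pics/ and viewed, and the job is handed in when it is done.

Besides the shell and the picture viewer there is one more tool, called after "Call:" as a command line: name --argument value ..., lists and objects as JSON in quotes. play_rows: Moves the arm, as the interface text tells. Its arguments: {"type":"object","properties":{"rows":{"type":"array"}},"required":["rows"]}

```bash
mkdir -p pics; python3 - <<'E'
from workcell import manip
import cv2
for n in("scene","top"):
    im=manip.read_camera(n); cv2.imwrite(f"pics/{n}0.png",im); print(n,manip.calibration(n))
print(manip.observe(),manip.tip_reach)
E
```

```text
scene {'vertical_fov': 47.54293482145635, 'cx': 253.0021624797816, 'cy': 190.56173983009631, 'T': array([[ 0.25858722,  0.55715329, -0.78912158,  1.54645557],
       [ 0.96591825, -0.15894552,  0.20429944, -0.25963156],
       [-0.01160123, -0.81505615, -0.57926581,  0.76142502],
       [ 0.        ,  0.        ,  0.        ,  1.        ]])}
top {'vertical_fov': 54.77743491155212, 'cx': 256.5756492140232, 'cy': 187.3622850472788, 'T': array([[-0.02534396, -0.98846727,  0.14929881,  0.40251767],
       [-0.99966778,  0.02435846, -0.00842602,  0.01245583],
       [ 0.00469216, -0.14946276, -0.98875622,  1.0792222 ],
       [ 0.        ,  0.        ,  0.        ,  1.        ]])}
{'time': 0.1, 'joints': array([70.23466734, 29.9065846 , -2.08273507, 91.66788504,  1.21576377,
       58.50397716, -6.46404203]), 'joint_vel': array([-0.10626   , -0.0515592 , -0.03588225, -0.04281462, -0.05898543,
        0.01434346, -0.06778851]), 'joint_efforts': array([ 4.60751777e-03, -9.28488708e+01,  1.98384583e+00, -3.70535874e+01,
        1.80484360e-02,  5.40479130e-03,  7.25476229e-05]), 'position': array([ 0.16948665, -0.60131027,  0.24779029]), 'orientation': array([[-3.35139588e-04,  9.62487729e-01,  2.71325007e-01],
       [ 9.24682067e-04,  2.71325204e-01, -9.62487287e-01],
       [-9.99999516e-01, -7.16782254e-05, -9.80926960e-04]]), 'contact_force': array([-0.4326235 ,  0.25474387, -0.11815656]), 'torque': array([ 0.02441717, -0.00520953, -0.00211038]), 'finger_gap': 1.0011275072400316} 0.017
```

View pics/scene0.png

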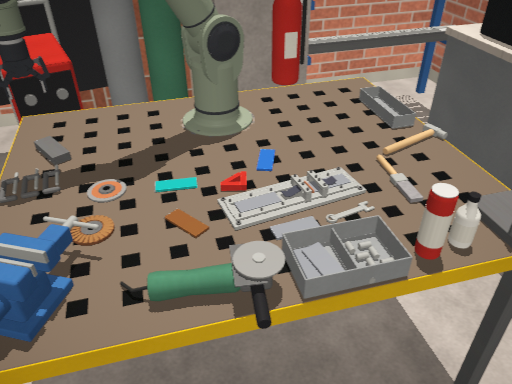

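View pics/top0.png

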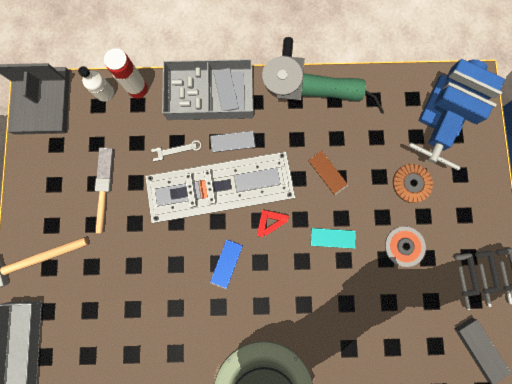

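The jig is at top px (145–295, 153–221). The loose coupon looks like the grey bar in its slot at about (257,180), with the tail on the right. The look-alikes lie outside the jig: blue (227,264), turquoise (333,238), brown (327,173), and the grey spare (233,141). I'll confirm this in an enlarged crop.

```bash
python3 - <<'E'
import cv2
im=cv2.imread("pics/top0.png")[145:230,140:302]
cv2.imwrite("pics/crop0.png",cv2.resize(im,None,fx=4.9,fy=4.9,interpolation=cv2.INTER_CUBIC))
im=cv2.imread("pics/scene0.png")[160:230,210:372]
cv2.imwrite("pics/crop1.png",cv2.resize(im,None,fx=4.9,fy=4.9,interpolation=cv2.INTER_CUBIC))
E
```

```text
(no output)
```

View pics/crop0.png

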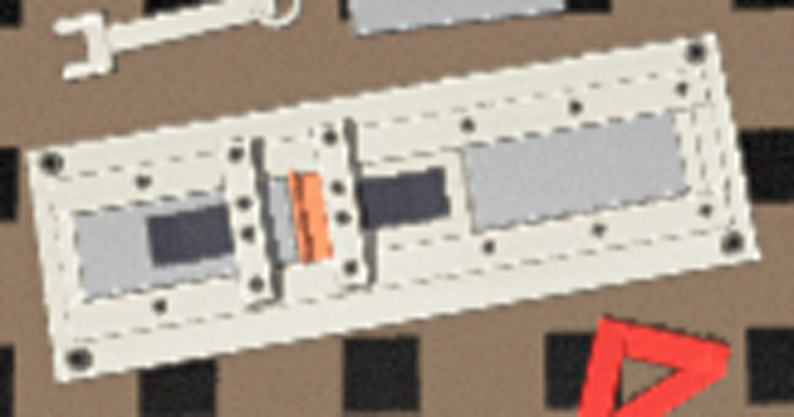

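View pics/crop1.png

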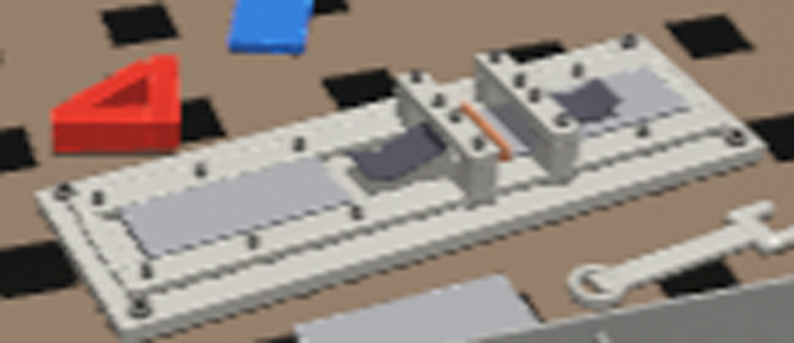

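```bash
cat >h.py <<'E'
import numpy as np
from workcell import manip
def cal(n):
    c=manip.calibration(n); f=192/np.tan(np.radians(c["vertical_fov"]/2)); return f,c["cx"],c["cy"],np.array(c["T"])
def ray(n,uv,z):
    f,cx,cy,T=cal(n); d=T[:3,:3]@np.array([(uv[0]-cx)/f,(uv[1]-cy)/f,1]); o=T[:3,3]
    return o+d*(z-o[2])/d[2]
def proj(n,p):
    f,cx,cy,T=cal(n); q=T[:3,:3].T@(np.asarray(p)-T[:3,3]); return np.array([cx+f*q[0]/q[2],cy+f*q[1]/q[2]])
E
python3 - <<'E'
from h import *
from scipy.optimize import least_squares
def c0(p): return ((p[0]+.5)/4.9-.5+140,(p[1]+.5)/4.9-.5+145)
def c1(p): return ((p[0]+.5)/4.9-.5+210,(p[1]+.5)/4.9-.5+160)
# order: jig corners
top=[("top",c0(p),j) for p,j in [((27,152),(243,-70)),((60,382),(243,70)),((760,258),(-177,70)),((714,33),(-177,-70))]]
sc=[("scene",c1(p),j) for p,j in [((37,190),(-177,70)),((640,33),(243,70)),((765,148),(243,-70)),((128,325),(-177,-70))]]
C=[("top",c0(p),j) for p,j in [((462,150),(61.5,-25)),((472,231),(61.5,25)),((688,192),(-65,25)),((677,113),(-65,-25))]]
C+=[("scene",c1(p),j) for p,j in [((112,208),(-65,25)),((150,258),(-65,-25)),((312,157),(61.5,25)),((358,200),(61.5,-25))]]
for w in ("top","scene"):
    for p,z in((top+sc,.012),(C,.020)):
        print(w,[np.round(ray(w,u,z)[:2]*1000,1).tolist() for n,u,j in p if n==w])
def fit(obs,z):
    best=None
    for s in (0,90,180,270):
      def r(v):
        c,si=np.cos(v[2]),np.sin(v[2]); o=[]
        for n,u,j in obs:
            x,y=np.array(j)/1000; P=[v[0]+c*x-si*y,v[1]+si*x+c*y,z]; o+=list(proj(n,P)-u)
        return np.array(o)
      q=least_squares(r,[.5,0,np.radians(s)])
      if best is None or q.cost<best.cost: best=q
    print(np.round(best.x[:2]*1000,1),np.degrees(best.x[2]),np.round(best.fun,1).tolist()); return best.x
for nm,o in(("jig both",top+sc),("jig top",top),("jig sc",sc)): J=fit(o,.012)
fit(C,.02);fit(C[:4],.02);fit(C[4:],.02)
E
```

```text
top [[606.4, 328.1], [469.0, 306.2], [531.9, -106.5], [669.3, -84.3]]
top [[599.8, 68.4], [551.1, 63.3], [571.3, -64.7], [619.0, -59.8]]
scene [[534.8, -105.4], [472.7, 308.3], [613.3, 326.6], [670.1, -81.7]]
scene [[574.7, -68.7], [626.1, -58.5], [558.0, 57.5], [606.3, 70.4]]
[575.1  79.3] 458.67336003834384 [-0.7, -0.4, -1.0, -0.1, -0.1, -0.2, 0.2, -0.6, -0.4, -0.4, -0.2, -0.6, 0.2, -1.2, -1.2, 0.4]
[574.2  78.2] 98.71266431461572 [-0.3, -0.1, -0.6, 0.3, 0.3, 0.0, 0.6, -0.3]
[576.8  80. ] 98.62084817715044 [-0.1, -0.1, 0.2, -0.3, 0.7, -0.9, -0.8, 0.8]
[586.7   3.1] 458.5894364226934 [0.2, -0.9, 1.1, -0.6, 0.1, -0.2, -0.8, -0.7, 1.1, -0.8, -0.1, -1.1, 0.4, -1.1, -1.4, -0.6]Traceback (most recent call last):
  File "<stdin>", line 25, in <module>
  File "<stdin>", line 21, in fit
    return func(*args, **kwargs)
    vector_fun = VectorFunction(
        fun_wrapped,
    ...<6 lines>...
        workers=workers
    )
    self.J, dct = approx_derivative(
                  ~~~~~~~~~~~~~~~~~^
        self.fun_wrapped, self.x, f0=self.f, **finite_diff_options
        ^^^^^^^^^^^^^^^^^^^^^^^
[... 409 characters left out ...]
    ^^^^^^^
    f = np.atleast_1d(self.fun(x, *self.args, **self.kwargs))
                      ~~~~~~~~^^^^^^^^^^^^^^^^^^^^^^^^^^^^^^
    return np.atleast_1d(self.fun(x))
                         ~~~~~~~~^^^
    return self.f(x, *self.args, **self.kwargs)
           ~~~~~~^^^^^^^^^^^^^^^^^^^^^^^^^^^^^^
  File "<stdin>", line 19, in r
  File "h.py", line 9, in proj
    f,cx,cy,T=cal(n); q=T[:3,:3].T@(np.asarray(p)-T[:3,3]); return np.array([cx+f*q[0]/q[2],cy+f*q[1]/q[2]])
              ~~~^^^
  File "h.py", line 4, in cal
    c=manip.calibration(n); f=192/np.tan(np.radians(c["vertical_fov"]/2)); return f,c["cx"],c["cy"],np.array(c["T"])
ValueError: time passes only in moves, steps and waits
```

Both cameras fit well. The jig is at (575, 79) mm with feed yaw 98.66°. The coupon is centred at jig x ≈ -77, so the nose is at about -12 mm and travel is about 97 mm. The press point is at about (593.5, -41.3) mm. I'll move above it with the gripper shut.

Call:
play_rows --rows '[{"slide": [0,3.2,-2.4],"roll": 0,"claw": 255},{"slide": [0,3.2,-2.4],"roll": 0,"claw": 255},{"slide": [0,3.2,-2.4],"roll": 0,"claw": 255},{"slide": [0,3.2,-2.4],"roll": 0,"claw": 255},{"slide": [0,3.2,-2.4],"roll": 0,"claw": 255},{"slide": [0,3.2,-2.4],"roll": 0,"claw": 255},{"slide": [0,3.2,-2.4],"roll": 0,"claw": 255},{"slide": [0,3.2,-2.4],"roll": 0,"claw": 255},{"slide": [0,3.2,-2.4],"roll": 0,"claw": 255},{"slide": [0,3.2,-2.4],"roll": 0,"claw": 255}]'

```text
time: 0.93
position: [0.4142, -0.2764, 0.2442]
orientation: [[-0.006, 0.966, 0.257], [0.001, 0.257, -0.966], [-1.0, -0.005, -0.003]]
contact_force: [0.5, -1.3, 1.0]
finger_gap: -0.003
```

Call:
play_rows --rows '[{"slide": [0,3.2,-2.5],"roll": 0,"claw": 255},{"slide": [0,3.2,-2.5],"roll": 0,"claw": 255},{"slide": [0,3.2,-2.5],"roll": 0,"claw": 255},{"slide": [0,3.2,-2.5],"roll": 0,"claw": 255},{"slide": [0,3.2,-2.5],"roll": 0,"claw": 255},{"slide": [0,3.2,-2.5],"roll": 0,"claw": 255},{"slide": [0,3.2,-2.5],"roll": 0,"claw": 255},{"slide": [0,0,0],"roll": 6.0,"claw": 255},{"slide": [0,0,0],"roll": 0,"claw": 255}]'

```text
time: 1.68
position: [0.5906, -0.0322, 0.2417]
orientation: [[-0.007, 0.987, 0.161], [0.005, 0.161, -0.987], [-1.0, -0.006, -0.006]]
contact_force: [-0.1, -0.9, -0.0]
finger_gap: -0.002
```

```bash
cat >m.py <<'E'
from workcell import manip
import numpy as np
s=manip.observe();p=s["position"];R=s["orientation"]
th=np.radians(98.66);d=np.array([np.cos(th),np.sin(th)]);n=np.array([-d[1],d[0]])
r=p[:2]-[.5751,.0793]
print("t",s["time"],"jig xy mm",r@d*1e3,r@n*1e3,"z",p[2]*1e3,"F",np.round(s["contact_force"],1),"tiltx",np.round(R[:2,0],4))
t=.5751*0+np.array([.5751,.0793])+(-.122)*d-p[:2]
print("to press point, tool axes cm",np.round(R.T@np.array([*t,0])*100,2),"roll err deg",np.degrees(np.arctan2(np.cross(R[:2,2],-d),R[:2,2]@-d)))
E
python3 -W ignore m.py
```

```text
t 1.6833 jig xy mm -112.56002737976907 1.487487321778022 z 241.7493477927989 F [-0.1 -0.9 -0. ] tiltx [-0.0072  0.0046]
to press point, tool axes cm [-0.01  0.14  0.95] roll err deg -0.602709002813361
```

Next I descend most of the way. The tips should touch at a TCP z of about 37 mm.

Call:
play_rows --rows '[{"slide": [3.5,0.14,0.95],"roll": 0.6,"claw": 255},{"slide": [3.5,0,0],"roll": 0,"claw": 255},{"slide": [3.5,0,0],"roll": 0,"claw": 255},{"slide": [3.5,0,0],"roll": 0,"claw": 255},{"slide": [3,0,0],"roll": 0,"claw": 255},{"slide": [0,0,0],"roll": 0,"claw": 255}]'

```text
time: 2.18
position: [0.5928, -0.0423, 0.0671]
orientation: [[-0.003, 0.986, 0.168], [0.004, 0.168, -0.986], [-1.0, -0.002, -0.005]]
contact_force: [-0.6, -0.7, -0.9]
finger_gap: -0.0
```

```bash
python3 -W ignore m.py; python3 - <<'E'
from workcell import manip
import cv2
a=manip.read_camera("top")[130:245,140:302];b=manip.read_camera("scene")[130:245,210:372]
cv2.imwrite("pics/c2.png",cv2.resize(cv2.vconcat([a,b]),None,fx=2.6*1,fy=2.6,interpolation=cv2.INTER_CUBIC))
E
```

```text
t 2.1833 jig xy mm -122.90639118039309 0.8509494461653178 z 67.06614706567373 F [-0.6 -0.7 -0.9] tiltx [-0.0025  0.0044]
to press point, tool axes cm [ 0.    0.09 -0.09] roll err deg -1.0096154987779462
```

View pics/c2.png

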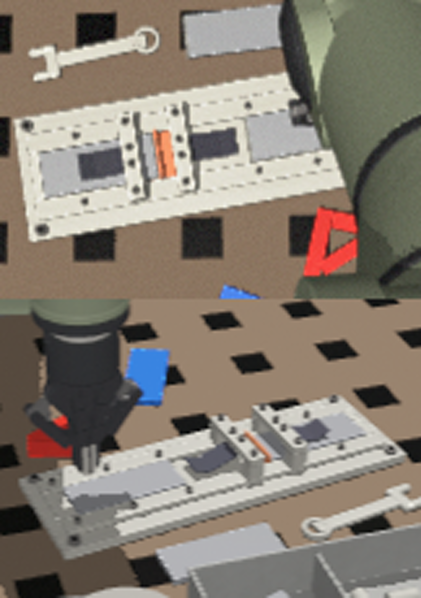

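The shut fingertips hang over the tail part of the coupon (scene half, about (88,460)). I'll lower gently to contact.

Call:
play_rows --rows '[{"slide": [2.4,0.09,-0.09],"roll": 1,"claw": 255},{"slide": [0.2,0,0],"roll": 0,"claw": 255},{"slide": [0,0,0],"roll": 0,"claw": 255}]'

```text
time: 2.53
position: [0.5995, -0.0423, 0.0525]
orientation: [[0.011, 0.989, 0.151], [0.004, 0.151, -0.989], [-1.0, 0.011, -0.002]]
contact_force: [0.3, -1.0, 0.1]
finger_gap: 0.004
```

Call:
play_rows --rows '[{"slide": [0.15,0,0],"roll": 0,"claw": 255},{"slide": [0.15,0,0],"roll": 0,"claw": 255}]'

```text
time: 2.7
position: [0.6013, -0.0428, 0.0535]
orientation: [[0.015, 0.988, 0.152], [0.004, 0.152, -0.988], [-1.0, 0.016, -0.001]]
contact_force: [0.6, 0.3, -0.3]
finger_gap: -0.002
```

```bash
python3 -W ignore m.py
```

```text
t 2.7 jig xy mm -124.60177288145007 -7.510409152102819 z 53.49885757723513 F [ 0.6  0.3 -0.3] tiltx [0.0152 0.0036]
to press point, tool axes cm [-0.01 -0.75 -0.26] roll err deg -0.06857852289550072
```

```bash
python3 -c "
from workcell import manip
s=manip.observe();print(s['joints'],s['joint_vel'],s['joint_efforts'],s['torque'])"
```

```text
[  4.87213847  42.52168945  -9.2006688  102.7825738   10.63825996
  34.64656736 -91.89803915] [ 0.13402604 -0.11643614  0.04882161 -0.26317503  0.36005755 -0.93655992
  0.14633723] [-7.52035738e-02 -9.96504521e+01 -9.00436118e-01 -2.46957475e+01
 -2.13403115e-02  1.29150460e-02  8.79487168e-03] [0.01542902 0.04309507 0.0296652 ]
```

Call:
play_rows --rows '[{"slide": [0,0,0],"roll": 0,"claw": 255}]'

```text
time: 2.78
position: [0.6018, -0.0429, 0.0548]
orientation: [[0.017, 0.988, 0.152], [0.004, 0.152, -0.988], [-1.0, 0.017, -0.001]]
contact_force: [0.2, -0.3, 0.4]
finger_gap: -0.002
```

Call:
play_rows --rows '[{"slide": [0.5,0,0],"roll": 0,"claw": 255}]'

```text
time: 2.87
position: [0.6029, -0.043, 0.0514]
orientation: [[0.019, 0.988, 0.152], [0.003, 0.152, -0.988], [-1.0, 0.02, -0.0]]
contact_force: [0.0, 0.8, 0.2]
finger_gap: 0.0
```

```bash
python3 -W ignore m.py;python3 -c "
from workcell import manip
s=manip.observe();print(s['joints'],s['joint_vel'],s['torque'])"
```

```text
t 2.8667 jig xy mm -125.07205075062802 -9.047899621112997 z 51.41879421900188 F [0.  0.8 0.2] tiltx [0.0193 0.0035]
to press point, tool axes cm [-0.02 -0.9  -0.31] roll err deg -0.09209134751566726
[  4.84035531  42.73005667  -9.13184451 102.75961169  10.74473214
  34.22419273 -91.94002013] [-0.78181803  5.50872037  1.38625712  0.60885766  1.45732841 -6.66377809
 -1.11462265] [-0.00919404  0.04122523 -0.05143542]
```

A zero row drifts about 1.3 mm upward, so I'll compensate for that and continue down.

Call:
play_rows --rows '[{"slide": [1.2,-1.0,-0.3],"roll": 0,"claw": 255}]'

```text
time: 2.95
position: [0.5951, -0.0417, 0.0407]
orientation: [[0.024, 0.988, 0.152], [0.003, 0.152, -0.988], [-1.0, 0.024, 0.0]]
contact_force: [0.1, 0.4, -0.2]
finger_gap: -0.0
```

Call:
play_rows --rows '[{"slide": [0.4,-0.1,0],"roll": 0,"claw": 255}]'

```text
time: 3.03
position: [0.5931, -0.0417, 0.0368]
orientation: [[0.023, 0.988, 0.152], [0.003, 0.152, -0.988], [-1.0, 0.023, 0.0]]
contact_force: [-29.0, 1.8, 66.7]
finger_gap: -0.001
```

```bash
python3 -W ignore m.py
```

```text
t 3.0333 jig xy mm -122.29359681597478 0.3899260339348348 z 36.79863066840809 F [-29.    1.8  66.7] tiltx [0.023  0.0034]
to press point, tool axes cm [ 0.    0.04 -0.03] roll err deg -0.09641429098266739
```

Call:
play_rows --rows '[{"slide": [0.1,0,0],"roll": 0,"claw": 255}]'

```text
time: 3.12
position: [0.593, -0.0416, 0.0369]
orientation: [[0.023, 0.988, 0.152], [0.003, 0.152, -0.988], [-1.0, 0.023, 0.0]]
contact_force: [-8.6, -2.0, 36.8]
finger_gap: -0.001
```

Call:
play_rows --rows '[{"slide": [0.1,0,0],"roll": 0,"claw": 255}]'

```text
time: 3.2
position: [0.593, -0.0417, 0.0371]
orientation: [[0.023, 0.988, 0.153], [0.003, 0.153, -0.988], [-1.0, 0.023, 0.001]]
contact_force: [-6.3, 1.4, 19.5]
finger_gap: -0.001
```

```bash
python3 -W ignore m.py
```

```text
t 3.2 jig xy mm -122.33287892748541 0.496459508600446 z 37.05441180479394 F [-6.3  1.4 19.5] tiltx [0.0229 0.0027]
to press point, tool axes cm [ 0.    0.05 -0.03] roll err deg -0.11327168912615891
```

Call:
play_rows --rows '[{"slide": [0.14,0,-0.5],"roll": 0,"claw": 255}]'

```text
time: 3.28
position: [0.5926, -0.0385, 0.037]
orientation: [[0.023, 0.988, 0.151], [0.001, 0.151, -0.989], [-1.0, 0.023, 0.003]]
contact_force: [-8.3, -8.8, 32.7]
finger_gap: -0.001
```

Call:
play_rows --rows '[{"slide": [0.16,0,-0.8],"roll": 0,"claw": 255}]'

```text
time: 3.37
position: [0.5917, -0.0328, 0.037]
orientation: [[0.024, 0.989, 0.149], [-0.002, 0.149, -0.989], [-1.0, 0.024, 0.005]]
contact_force: [-10.8, -10.0, 37.8]
finger_gap: -0.002
```

```bash
python3 -W ignore m.py
```

```text
t 3.3667 jig xy mm -113.34464439842638 0.43569691589334575 z 36.95386547687991 F [-10.8 -10.   37.8] tiltx [ 0.024  -0.0015]
to press point, tool axes cm [0.01 0.04 0.87] roll err deg 0.07544644399284223
```

The friction ratio is 0.27, well below slip, so the coupon is coming along. I'll ease the pressure and continue.

Call:
play_rows --rows '[{"slide": [0.1,-0.05,-0.8],"roll": 0,"claw": 255},{"slide": [0.1,-0.05,-0.8],"roll": 0,"claw": 255}]'

```text
time: 3.53
position: [0.5895, -0.0192, 0.0371]
orientation: [[0.026, 0.989, 0.147], [-0.004, 0.147, -0.989], [-1.0, 0.026, 0.008]]
contact_force: [-2.6, -3.4, 12.8]
finger_gap: -0.001
```

```bash
python3 -W ignore m.py; python3 - <<'E'
from workcell import manip
import cv2
a=manip.read_camera("top")[130:230,140:302];b=manip.read_camera("scene")[145:245,210:372]
cv2.imwrite("pics/c3.png",cv2.resize(cv2.vconcat([a,b]),None,fx=3,fy=3,interpolation=cv2.INTER_CUBIC))
E
python3 -W ignore m.py
```

```text
t 3.5333 jig xy mm -99.5706866412142 0.5753006636256702 z 37.11989531653431 F [-2.6 -3.4 12.8] tiltx [ 0.0265 -0.0042]
to press point, tool axes cm [0.02 0.07 2.24] roll err deg 0.21007047175546906
t 3.6333 jig xy mm -98.02432338856264 0.5636872331092512 z 37.06978367027002 F [-5.3  2.9 17.1] tiltx [ 0.026  -0.0032]
to press point, tool axes cm [0.02 0.06 2.4 ] roll err deg 0.10323403183178458
```

View pics/c3.png

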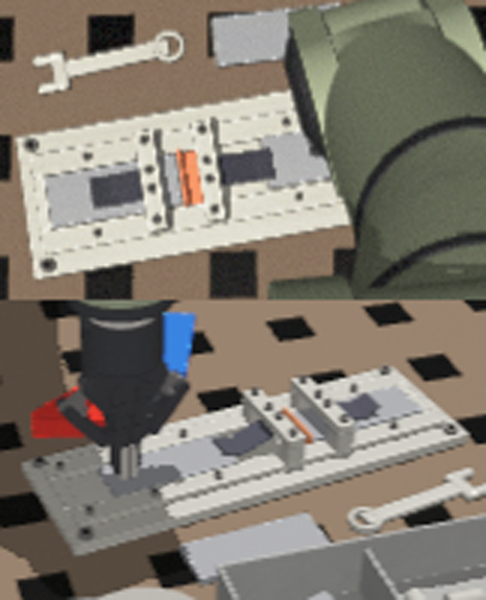

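The coupon moved with the tips: in the top half its nose has reached the spring, at about (270,155). The tips have moved 24 mm and 73 mm remains.

Call:
play_rows --rows '[{"slide": [0.13,-0.04,-0.8],"roll": 0,"claw": 255},{"slide": [0.13,-0.04,-0.8],"roll": 0,"claw": 255}]'

```text
time: 3.8
position: [0.5877, -0.0059, 0.037]
orientation: [[0.029, 0.989, 0.146], [-0.008, 0.146, -0.989], [-1.0, 0.027, 0.012]]
contact_force: [-6.2, -8.1, 26.1]
finger_gap: 0.002
```

Call:
play_rows --rows '[{"slide": [0.13,-0.04,-0.8],"roll": 0,"claw": 255},{"slide": [0.13,-0.04,-0.8],"roll": 0,"claw": 255}]'

```text
time: 3.97
position: [0.5857, 0.0066, 0.037]
orientation: [[0.031, 0.989, 0.143], [-0.012, 0.143, -0.99], [-0.999, 0.029, 0.016]]
contact_force: [-6.8, -8.2, 27.3]
finger_gap: -0.0
```

```bash
python3 -W ignore m.py
```

```text
t 3.9667 jig xy mm -73.48569149027058 0.44557812309958517 z 37.00869315243028 F [-6.8 -8.2 27.3] tiltx [ 0.0308 -0.0118]
to press point, tool axes cm [0.08 0.08 4.85] roll err deg 0.46265396589404423
```

Call:
play_rows --rows '[{"slide": [0.13,-0.04,-0.8],"roll": 0,"claw": 255},{"slide": [0.13,-0.04,-0.8],"roll": 0,"claw": 255}]'

```text
time: 4.13
position: [0.5838, 0.0193, 0.037]
orientation: [[0.033, 0.99, 0.14], [-0.016, 0.14, -0.99], [-0.999, 0.03, 0.02]]
contact_force: [-7.1, -9.6, 29.0]
finger_gap: -0.001
```

Call:
play_rows --rows '[{"slide": [0.13,-0.04,-0.8],"roll": 0,"claw": 255},{"slide": [0.13,-0.04,-0.8],"roll": 0,"claw": 255}]'

```text
time: 4.3
position: [0.5818, 0.0321, 0.037]
orientation: [[0.035, 0.99, 0.137], [-0.02, 0.138, -0.99], [-0.999, 0.032, 0.025]]
contact_force: [-7.6, -9.6, 30.2]
finger_gap: 0.003
```

```bash
python3 -W ignore m.py; python3 - <<'E'
from workcell import manip
import cv2
a=manip.read_camera("top")[130:230,140:302];b=manip.read_camera("scene")[145:245,210:372]
cv2.imwrite("pics/c4.png",cv2.resize(cv2.vconcat([a,b]),None,fx=3,fy=3,interpolation=cv2.INTER_CUBIC))
E
python3 -W ignore m.py
```

```text
t 4.3 jig xy mm -47.668265199866106 0.49861819139699126 z 36.97600375355505 F [-7.6 -9.6 30.2] tiltx [ 0.0347 -0.0202]
to press point, tool axes cm [0.19 0.15 7.43] roll err deg 0.7795337202077088
t 4.4 jig xy mm -46.09281900258948 0.47781521783453285 z 36.96687563539819 F [-10.1   0.2  32.3] tiltx [ 0.0345 -0.0191]
to press point, tool axes cm [0.18 0.13 7.59] roll err deg 0.6766739612484901
```

View pics/c4.png

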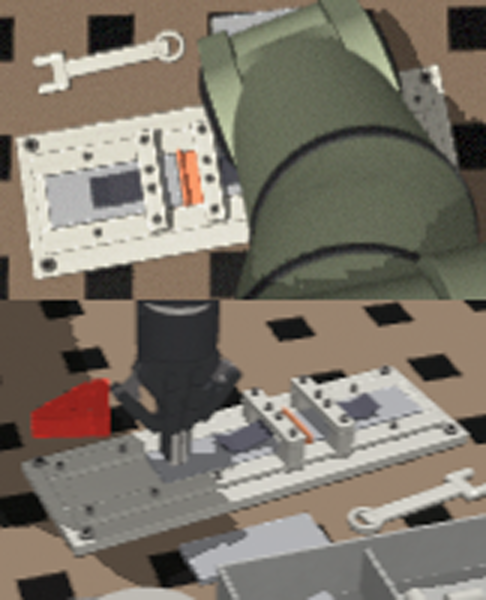

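The coupon is under the spring and still following. The tips are at -46 and home is expected at about -25.

Call:
play_rows --rows '[{"slide": [0.12,-0.04,-0.8],"roll": 0,"claw": 255},{"slide": [0.12,-0.04,-0.7],"roll": 0,"claw": 255}]'

```text
time: 4.57
position: [0.5798, 0.045, 0.037]
orientation: [[0.036, 0.99, 0.136], [-0.023, 0.137, -0.99], [-0.999, 0.033, 0.028]]
contact_force: [-6.5, -8.1, 27.5]
finger_gap: -0.005
```

Call:
play_rows --rows '[{"slide": [0.12,-0.04,-0.5],"roll": 0,"claw": 255}]'

```text
time: 4.65
position: [0.5792, 0.0488, 0.037]
orientation: [[0.037, 0.99, 0.135], [-0.025, 0.136, -0.99], [-0.999, 0.033, 0.029]]
contact_force: [-7.3, -8.4, 26.5]
finger_gap: -0.001
```

```bash
python3 -W ignore m.py
```

```text
t 4.65 jig xy mm -30.75673898137382 0.5241715238747509 z 37.01349786722049 F [-7.3 -8.4 26.5] tiltx [ 0.037  -0.0246]
to press point, tool axes cm [0.27 0.19 9.12] roll err deg 0.90308054836085
```

Call:
play_rows --rows '[{"slide": [0.12,-0.04,-0.4],"roll": 0,"claw": 255}]'

```text
time: 4.73
position: [0.5788, 0.0516, 0.037]
orientation: [[0.038, 0.99, 0.134], [-0.026, 0.135, -0.99], [-0.999, 0.034, 0.031]]
contact_force: [-4.6, -8.4, 25.7]
finger_gap: 0.002
```

Call:
play_rows --rows '[{"slide": [0.12,-0.04,-0.35],"roll": 0,"claw": 255}]'

```text
time: 4.82
position: [0.5785, 0.0538, 0.037]
orientation: [[0.039, 0.99, 0.133], [-0.028, 0.134, -0.991], [-0.999, 0.035, 0.033]]
contact_force: [-6.0, -8.8, 26.1]
finger_gap: -0.001
```

```bash
python3 -W ignore m.py
```

```text
t 4.8167 jig xy mm -25.695601802672414 0.514001302995808 z 37.048029392006725 F [-6.  -8.8 26.1] tiltx [ 0.0387 -0.028 ]
to press point, tool axes cm [0.32 0.21 9.62] roll err deg 1.0024472309341899
```

Call:
play_rows --rows '[{"slide": [0.12,-0.04,-0.3],"roll": 0,"claw": 255}]'

```text
time: 4.9
position: [0.5782, 0.0555, 0.037]
orientation: [[0.039, 0.99, 0.132], [-0.03, 0.134, -0.991], [-0.999, 0.035, 0.035]]
contact_force: [-5.8, -8.2, 26.5]
finger_gap: 0.0
```

Call:
play_rows --rows '[{"slide": [0.12,-0.04,-0.3],"roll": 0,"claw": 255}]'

```text
time: 4.98
position: [0.578, 0.0564, 0.037]
orientation: [[0.04, 0.991, 0.131], [-0.032, 0.132, -0.991], [-0.999, 0.036, 0.037]]
contact_force: [-3.0, -19.8, 24.2]
finger_gap: 0.004
```

```bash
python3 -W ignore m.py
```

```text
t 4.9833 jig xy mm -23.043419829411455 0.5425111888606201 z 37.02019429078824 F [ -3.  -19.8  24.2] tiltx [ 0.0404 -0.0323]
to press point, tool axes cm [0.38 0.23 9.89] roll err deg 1.1220059093995243
```

The feed force jumped to about 20 N at a tip travel of about 98.5 mm, so it looks like the nose has reached the blade. I'll do one firmer confirming push.

Call:
play_rows --rows '[{"slide": [0.15,-0.03,-0.25],"roll": 0,"claw": 255}]'

```text
time: 5.07
position: [0.5781, 0.0564, 0.037]
orientation: [[0.041, 0.991, 0.129], [-0.035, 0.131, -0.991], [-0.999, 0.036, 0.04]]
contact_force: [-8.8, -14.8, 38.1]
finger_gap: 0.001
```

```bash
python3 -W ignore m.py
```

```text
t 5.0667 jig xy mm -23.126927700045808 0.5047943693248292 z 36.95371543594747 F [ -8.8 -14.8  38.1] tiltx [ 0.0412 -0.0353]
to press point, tool axes cm [0.41 0.25 9.88] roll err deg 1.2276240320707563
```

There was no further movement under more force, so it's home. I'll lift straight off and retreat to look.

Call:
play_rows --rows '[{"slide": [-1.0,0,0],"roll": 0,"claw": 255},{"slide": [-3,0,0],"roll": 0,"claw": 255},{"slide": [-3.5,0,0],"roll": 0,"claw": 255},{"slide": [-3.5,0,0],"roll": 0,"claw": 255},{"slide": [-3.5,0,0],"roll": 0,"claw": 255},{"slide": [-3.0,0,0],"roll": 0,"claw": 255},{"slide": [0,-2,3.5],"roll": 0,"claw": 255},{"slide": [0,-2,3.5],"roll": 0,"claw": 255},{"slide": [0,-2,3.5],"roll": 0,"claw": 255},{"slide": [0,-2,3.5],"roll": 0,"claw": 255}]'

```text
time: 5.9
position: [0.5114, -0.0825, 0.2263]
orientation: [[0.046, 0.988, 0.145], [-0.033, 0.146, -0.989], [-0.998, 0.041, 0.039]]
contact_force: [1.8, -1.5, 0.2]
finger_gap: 0.002
```

Call:
play_rows --rows '[{"slide": [0,-2,3.5],"roll": 0,"claw": 255},{"slide": [0,-2,3.5],"roll": 0,"claw": 255},{"slide": [0,-2,3.5],"roll": 0,"claw": 255},{"slide": [0,-2,3.5],"roll": 0,"claw": 255},{"slide": [0,-2,3.5],"roll": 0,"claw": 255},{"slide": [0,0,0],"roll": 0,"claw": 255}]'

```text
time: 6.4
position: [0.4303, -0.2835, 0.2322]
orientation: [[0.048, 0.989, 0.14], [-0.036, 0.142, -0.989], [-0.998, 0.043, 0.043]]
contact_force: [-1.5, -1.1, -0.4]
finger_gap: -0.0
```

```bash
python3 - <<'E'
from workcell import manip
import cv2
T=manip.read_camera("top");S=manip.read_camera("scene")
cv2.imwrite("pics/t5.png",T);cv2.imwrite("pics/s5.png",S)
cv2.imwrite("pics/c5.png",cv2.resize(T[145:230,140:302],None,fx=4.9,fy=4.9,interpolation=cv2.INTER_CUBIC))
cv2.imwrite("pics/c6.png",cv2.resize(S[160:230,210:372],None,fx=4.9,fy=4.9,interpolation=cv2.INTER_CUBIC))
E
python3 -W ignore m.py
```

```text
t 6.5 jig xy mm -332.0320340641183 194.23566627581678 z 232.02622884810597 F [0.6 1.2 0.7] tiltx [ 0.0495 -0.034 ]
to press point, tool axes cm [-1.000e-02  1.931e+01 -2.110e+01] roll err deg 0.3521644069315354
```

View pics/c5.png

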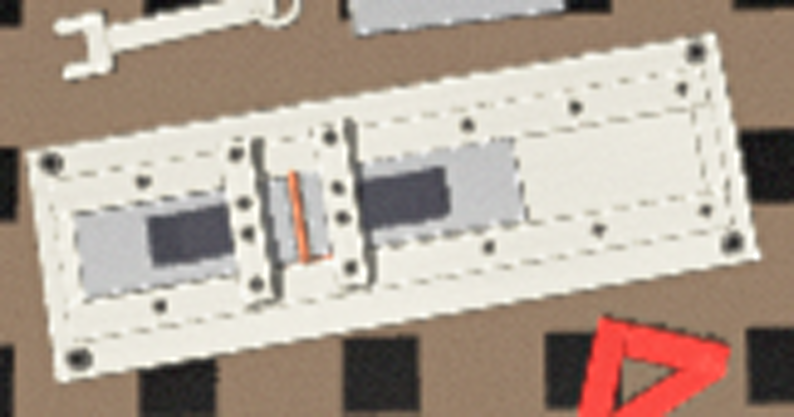

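View pics/c6.png

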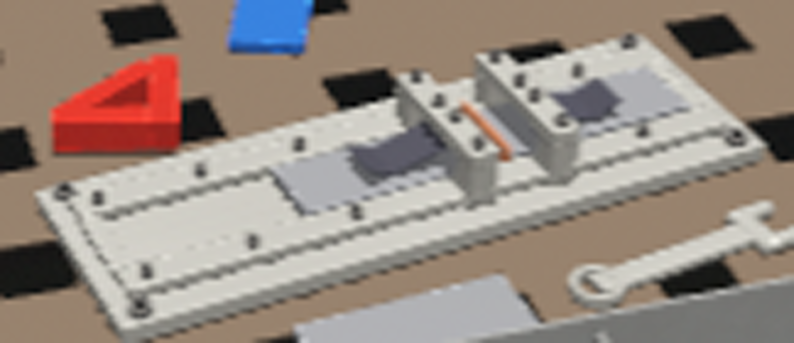

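View pics/t5.png

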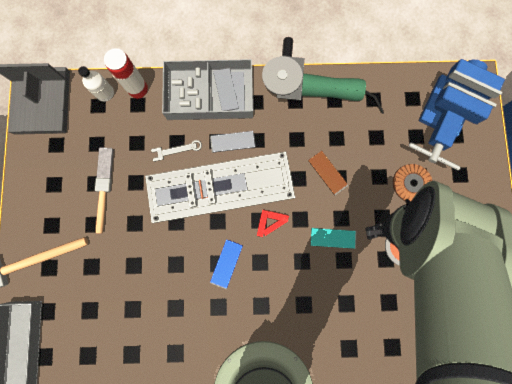

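In the top crop the coupon lies under the spring, its tail edge at about (515,138)–(525,220) and its nose against the blade at about (300,215). I'll check the tail numerically; it should be at jig x = -45.

```bash
python3 - <<'E'
from h import *
th=np.radians(98.66);d=np.array([np.cos(th),np.sin(th)])
for J,n,o,ps in(([.5742,.0782],"top",(140,145),[(515,138),(525,220),(677,113),(688,192)]),([.5768,.08],"scene",(210,160),[(272,170),(308,213),(112,208),(150,258)])):
    print(n,[round(float((ray(n,((p[0]+.5)/4.9-.5+o[0],(p[1]+.5)/4.9-.5+o[1]),.02)[:2]-J)@d*1e3),1) for p in ps])
E
```

```text
top [-45.7, -43.1, -143.2, -140.8]
scene [-46.7, -45.7, -146.7, -144.3]
```

Tail mean is -44.4 mm in the top view and -46.2 mm in the scene view, against -45 expected. With the force stop this confirms it's home, so I'm handing in.

```bash
python3 -c "
from workcell import manip
print(manip.finish_job())"
```

```text
the job is handed in; nothing more can be done
None
```

The coupon is home against the copper spacer blade, and the job is handed in at about 6.5 s of the 45 s allowed. I pressed the shut fingertips on its top about 20 mm ahead of the tail and dragged it roughly 98 mm along the slot and under the leaf spring. Then I lifted the hand straight off and moved it clear.

**Final checks:**
- **Blade contact:** the feed force jumped from about 8 N to 20 N, and a firmer push moved the coupon no further.
- **Tail position:** the tail sits at jig x = -44.4 mm (top camera) and -46.2 mm (scene camera). Fully home would be -45 mm. The cameras are only good to about 2 mm, so the hard stop is the stronger evidence.
- **Surroundings:** the other things near the jig look unmoved in the last picture. The arm hid the grinding disc in part, and I did not see the wire brush in either view. The hand was touching nothing.

**What didn't go to plan:**
- The first touch on the coupon briefly read about 67 N vertically and about 73 N in total, below the 120 N wrist limit.
- During the slide I pressed with about 13 to 38 N, mostly above the suggested 12 to 20 N.
- The arm drifted upward and tilted by about 3° over the small moves; I corrected the drift but could not correct the tilt.

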